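# Book in a carrier of samples: lift it out of the foam box and hold it up to the scanner

### The arm

A 6-joint arm with a two-finger parallel gripper is mounted at the origin on the work surface. World frame = base frame: x ahead of the robot, y to its left, z up, the work surface at z = 0. Lengths are in m, angles in rad, forces in N, time in s.
With the tool pointing down it reaches from about 0.425 to 0.95 m from the base axis. Payload 3.5 kg.
Tool frame: the origin (TCP) lies midway between the tips of the shut fingers; the grasp point (between the pads) lies 19 mm behind it; z points along the fingers, y is the line along which they close (so a half turn about z gives the same grasp; the last joint's range is limited). The gripper opens to 85 mm and grips with 20 to 120 N. Pads are 22 mm wide; open, the fingers measure 114 mm over their backs; the gripper's body (76 mm by 85 mm) begins 54 mm behind the grasp point. The pads swing forward as they close: fully open they stand 13 mm farther back than shut.
Start: joints at [1.116, 0.286, 1.577, -0, 1.279, -0.15], TCP at [0.203, 0.644, 0.231] pointing down, gripper open.
Joint ranges: [-2.77, 2.77], [-0.9, 2.22], [0.21, 2.48], [-1.53, 4.67], [0.24, 2.81], [-2.84, 2.84]. Speed limits (rad/s): [2.79, 2.79, 3.14, 3.14, 3.14, 3.14].

### API

Orientations are given as a unit quaternion [w, x, y, z].
In Python, from station import bot gives the robot as it stands. The module is installed in compiled form; this text tells all that it offers.
- The arm moves only by the tool carry_out, never from a script. Its argument "commands" is a list of rows, each a list of 7 numbers: the turn, a rotation vector about the tool's x, y, z in rad, then the shift along the tool's x, y, z in mm, then the closure, from 0 (fully open) to 1 (shut). In form: [[ax, ay, az, tx, ty, tz, claw], ...]. A call has exactly 10 rows; each row is the pose to reach, as a shift and turn from the pose commanded when the call began, along the tool's axes at that moment; what a row does not reach only later rows make up. A row lasts 1/10 s, in which the tool goes at most 50 mm and 8.59 degrees, less where a joint would pass 70% of its speed; a pose out of reach is approached as far as the arm can. A call with a gripper value outside its range is refused whole. The fingers move at their own pace and stop on an object; "newtons" is the grip in N (left out, the last holds). Time passes only in rows, so rows that repeat a pose let the fingers close, or fill a call up. It gives the time, the measured TCP pose, the force, the opening and the grip force at its end, in the units of the state.
- bot.get_state(): the state, without advancing time (a new reading comes with each control period).
- bot.camera(name): name is "side" or "top" or "wrist"; returns the picture (400x640x3 uint8, red, green, blue); there is no depth.
- bot.camera_info(name): a dict with "intrinsics" (3x3 intrinsics, pixels), "world_from_camera" (4x4, takes a point from camera to world coordinates); the wrist camera has in their place "mount" (4x4, takes a point from camera to tool coordinates, whose origin is the TCP and whose axes are the flange's). Camera axes: x right, y down, z forward; pixel columns grow to the right and rows downward; lengths in m; the calibration is good to about 2 mm. A picture is of the moment at which its call begins: read the wrist's pose just before it. camera_info takes no time and is no camera call.
- bot.job_done(): hands the job in; it is judged then, once.
The state is a dict: "time_s": time; "joint_positions": joint angles; "qd": joint speeds; "joint_efforts": joint torques, N m; "tcp_pos": TCP position; "ee_rot": TCP orientation; "ft_force": force on the tool from outside, world axes, zero at the start; "torque": the same for the moment, N m; "width": opening from 0.0 (shut) to 1.0 (fully open); "finger_force": force on a finger pad.
Only numpy, scipy, OpenCV 4.12 (cv2) and the standard library are available. Lean on these libraries where they do the work, as an engineer would, in place of code of your own. Each camera call takes 0.05 s, during which the arm holds its last target. There are 200 camera calls.

### The job

Lift the bottle carrier by its handle bar straight up out of the foam shipping box and hold it up in the air to the hands-free scanner, so that the bar-code label on its end squarely faces the scanner's window, centred on it and about 100 mm away. Keep the carrier level all the way with every bottle in its place, and do not touch the scanner or disturb the other things on the bench. Finish while still holding the carrier steady and level in front of the window: do not put it down or let go.

Things in the scene. Friction and masses are not known exactly. Their poses are not given: they have to be found in the camera images.
- foam_box: open white foam shipping box with brown tape, fixed to the bench, 250 x 210 x 120 mm outside, walls and floor 25 mm thick (inside 200 x 160 mm). Origin: centre of its underside, on the bench; x along its 250 mm length (roughly away from the robot), z up. The carrier stands in it.
- carrier: grey bottle carrier in the foam box, 144 long (x) x 96 wide (y) x 128 mm high: two rows of three cells, walls 40 mm high, aluminium end plates, black handle bar along x. About 0.28 kg plus four 0.06 kg bottles (each +-20%); two cells empty, so it balances about 5 mm (up to 10) from the middle towards -x. Origin: centre of underside. The label end (+x) points roughly away from the robot.
- handle (a point): middle of the black handle bar, 115 mm above the carrier's underside. The bar is 16 mm thick (y), 22 mm high and 136 mm long (x); it is taken from above with the fingers closing along the carrier's y. Below it there is free space down to the bottle caps, 76 mm above the carrier's underside.
- label (a point): centre of the white bar-code label (54 x 36 mm) on the outside of the carrier's +x end plate, 73.5 mm from the carrier's origin along x and 82 mm above its underside; it faces the carrier's +x.
- scanner: grey and black pistol-shaped bar-code scanner docked in its upright stand with a 110 mm round foot, fixed to the bench, 216 mm high; the head is 66 mm wide. Origin: on the bench straight below the window. It looks level along its -x, roughly towards the robot; the head and the stand lie on its +x side.
- window (a point): centre of the scanner's window, 190 mm above the bench, on the front of the head. Axes as the scanner's: the label should lie on this point's -x side, at the same height.
- bottle0: small clear glass sample bottle with a blue cap, 36 mm diameter, 72 mm high, standing loose in a cell (40 to 44 mm wide) of the carrier on its 4 mm floor. Origin: centre of its underside.
- bottle1: the same in amber glass
- bottle2: the same as bottle0, clear
- bottle3: the same in amber glass
- foam_lid: the foam box's lid, lying loose and flat on the bench, 250 x 210 x 25 mm; leave it alone. Origin: centre of its underside.
- reagent_bottle: amber reagent bottle with blue cap, 70 mm diameter, 140 mm high; leave it alone. Origin: centre of its underside.
- small_bottle: clear bottle with blue cap, 54 mm diameter, 100 mm high; leave it alone. Origin: centre of its underside.
- tape_roll: roll of brown packing tape lying flat, 100 mm diameter, 48 mm high; leave it alone. Origin: centre of its underside.

How it is judged:
By the outcome, as a careful person would: the job done as asked, in the order asked, and still so for the second after the job is handed in, while the arm keeps its last pose, push and grip.
It also fails if it takes over 43 s, if anything falls off the work surface, if the arm or the gripper's body presses on something with over 40 N, if the wrist force passes 120 N, or if a joint passes its speed limit or range.

## Working session

There is one attempt and no reset: what is moved stays moved. The work goes in short steps, Python scripts to look and compute and a tool call to move; the robot and the scene stay as the last step left them, time stands still between calls to the robot, and variables do not carry over. Pictures are saved under pics/ and viewed, at most 10 in all, crops included, and the job is handed in when it is done.

Besides the shell and the picture viewer there is one more tool, called after "Call:" in YAML: its name, and indented under it one key for each argument. carry_out: Moves the arm, as the interface text tells. Its arguments: {"type":"object","properties":{"commands":{"type":"array","items":{"type":"array","items":{"type":"number"}}},"newtons":{"type":"number"}},"required":["commands"]}

```bash
mkdir -p pics
python3 - <<'E'
from station import bot
import cv2,numpy as np
np.set_printoptions(precision=4,suppress=True)
s=bot.get_state()
print(s)
for n in("side","top","wrist"):
    im=bot.camera(n); cv2.imwrite(f"pics/{n}0.png",im[:,:,::-1]); np.save(f"pics/{n}0.npy",im)
    print(n,bot.camera_info(n))
E
```

```text
{'time_s': 0.0, 'joint_positions': array([ 1.116 ,  0.2872,  1.5782,  0.    ,  1.2786, -0.15  ]), 'qd': array([ 0.0006,  0.0001,  0.0007,  0.0004, -0.0006,  0.0014]), 'joint_efforts': array([ -0.0017, -40.5992, -29.2617,  -0.0002,   0.0059,   0.    ]), 'tcp_pos': array([0.2023, 0.6433, 0.23  ]), 'ee_rot': array([-0.0004,  0.1518,  0.9884, -0.0011]), 'ft_force': array([-0.0046,  0.9915,  1.5746]), 'torque': array([-0.0261,  0.0492, -0.0124]), 'finger_force': 0.0, 'width': 1.0011207924090528}
side {'intrinsics': array([[519.1097,   0.    , 321.748 ],
       [  0.    , 519.1097, 196.6438],
       [  0.    ,   0.    ,   1.    ]]), 'world_from_camera': array([[ 0.9213, -0.2223,  0.319 , -0.0172],
       [-0.3887, -0.5466,  0.7417, -1.3445],
       [ 0.0095, -0.8073, -0.59  ,  1.2335],
       [ 0.    ,  0.    ,  0.    ,  1.    ]])}
top {'intrinsics': array([[416.5621,   0.    , 320.215 ],
       [  0.    , 416.5621, 192.2573],
       [  0.    ,   0.    ,   1.    ]]), 'world_from_camera': array([[ 0.0003, -0.9824,  0.187 ,  0.3494],
       [-0.9999,  0.0026,  0.0148,  0.0139],
       [-0.015 , -0.187 , -0.9822,  1.3597],
       [ 0.    ,  0.    ,  0.    ,  1.    ]])}
wrist {'intrinsics': array([[294.0758,   0.    , 325.9966],
       [  0.    , 294.0758, 200.587 ],
       [  0.    ,   0.    ,   1.    ]]), 'mount': array([[-0.0015, -0.9489, -0.3155,  0.0819],
       [ 1.    , -0.0015, -0.0002, -0.0006],
       [-0.0002, -0.3155,  0.9489, -0.1432],
       [ 0.    ,  0.    ,  0.    ,  1.    ]])}
```

View pics/top0.png

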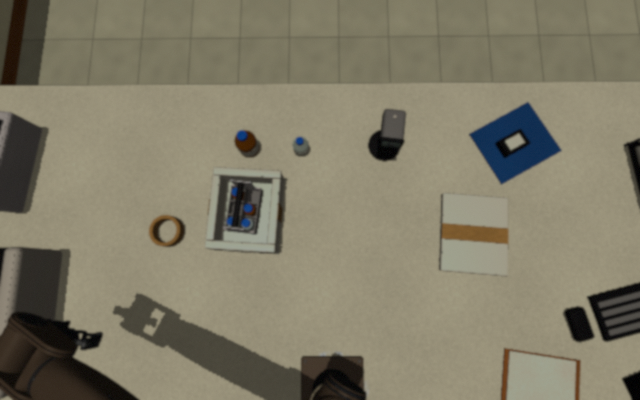

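View pics/side0.png

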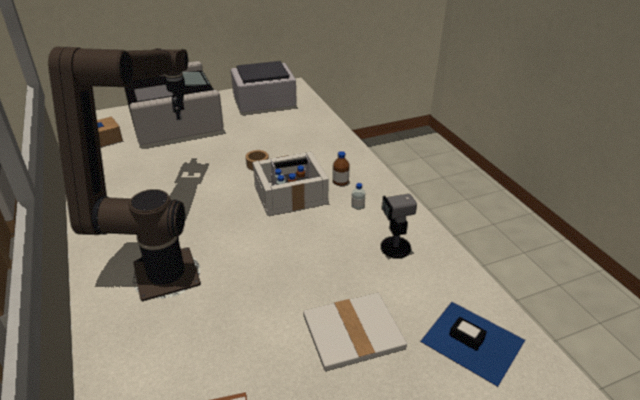

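The top view shows the box at cols 207–282, rows 168–252, with the carrier at about (242,205). The scanner head is at (394,122) and its foot at (384,145). The side view shows the scanner head at (400,207) and its foot at (396,247).

```bash
cat > h.py <<'E'
import numpy as np,cv2
from scipy.spatial.transform import Rotation as R
from station import bot
np.set_printoptions(precision=4,suppress=True)
def TR(s):
    T=np.eye(4);q=s['ee_rot'];T[:3,:3]=R.from_quat([q[1],q[2],q[3],q[0]]).as_matrix();T[:3,3]=s['tcp_pos'];return T
def pose(n,s=None):
    i=bot.camera_info(n)
    return i['intrinsics'],(TR(s)@i['mount'] if n=='wrist' else i['world_from_camera'])
def ray(n,uv,s=None):
    K,T=pose(n,s);d=T[:3,:3]@np.linalg.inv(K)@np.array([uv[0],uv[1],1.]);return T[:3,3],d/np.linalg.norm(d)
def onz(n,uv,z,s=None):
    o,d=ray(n,uv,s);return o+d*(z-o[2])/d[2]
def tri(r1,r2):
    (a,u),(b,v)=r1,r2;t=np.linalg.lstsq(np.c_[u,-v],b-a,rcond=None)[0];p,q=a+t[0]*u,b+t[1]*v
    return (p+q)/2,np.linalg.norm(p-q)
def proj(n,p,s=None):
    K,T=pose(n,s);c=np.linalg.inv(T)@np.r_[p,1];c=K@c[:3];return c[:2]/c[2]
E
python3 - <<'E'
from h import *
for uv in [(211,168),(282,171),(279,252),(207,248)]: print('box',onz('top',uv,.12))
print('carrier',onz('top',(240,205),.14),'foot',onz('top',(384,145),.01))
print('head top',[onz('top',p,.216) for p in[(384,109),(405,111),(404,138),(383,137)]])
a=cv2.imread('pics/top0.png');b=cv2.imread('pics/side0.png')
z=lambda im,x,y,w,h:cv2.resize(im[y:y+h,x:x+w],(400,300),interpolation=cv2.INTER_CUBIC)
cv2.imwrite('pics/m1.png',np.vstack([np.hstack([z(a,190,165,120,90),z(a,360,100,80,60)]),np.hstack([z(b,240,145,100,75),z(b,360,190,80,60)])]))
E
```

```text
box [0.6623 0.3686 0.12  ]
box [0.652  0.1497 0.12  ]
box [0.4061 0.1543 0.12  ]
box [0.418  0.3684 0.12  ]
carrier [0.5437 0.2707 0.14  ] foot [ 0.7676 -0.1803  0.01  ]
head top [array([ 0.8124, -0.1537,  0.216 ]), array([ 0.8059, -0.2142,  0.216 ]), array([ 0.7243, -0.2083,  0.216 ]), array([ 0.7276, -0.1485,  0.216 ])]
```

View pics/m1.png

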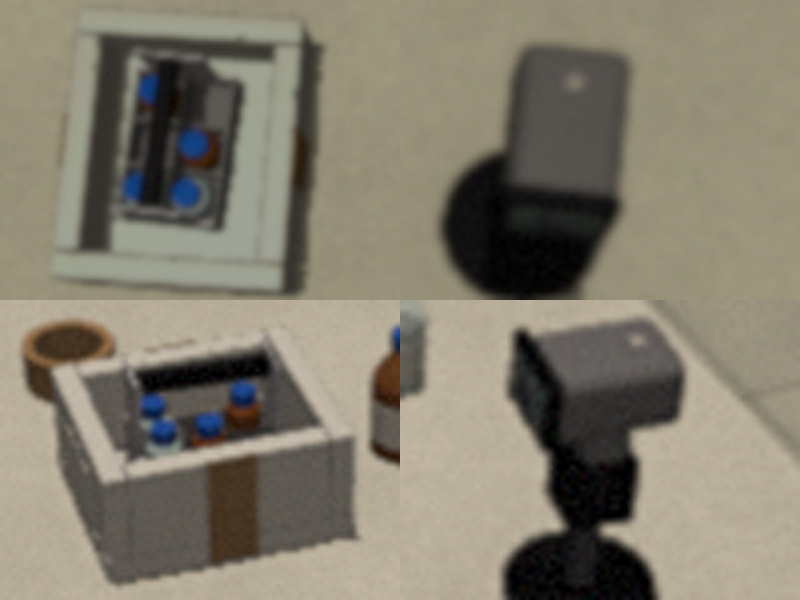

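The enlarged crops show the bar running from about (241,184) to (236,227) in the top picture. Bottles fill both left-end cells and the right-middle and right-near cells. The scanner's dark window faces the robot. Next I'll find the bar and plan the approach.

```bash
cat >> h.py <<'E'
def goal(p,yaw,s=None):
    "tool x along -(cos yaw, sin yaw), z down; returns turn vec and shift mm from state"
    s=s or bot.get_state();T=TR(s);c,n=np.cos(yaw),np.sin(yaw)
    G=np.array([[-c,n*1.,0],[-n,-c*-1.,0],[0,0,-1]]);G[:,1]=np.cross(G[:,2],G[:,0])
    return R.from_matrix(T[:3,:3].T@G).as_rotvec(),1000*T[:3,:3].T@(np.array(p)-s['tcp_pos'])
E
python3 - <<'E'
from h import *
a=onz('top',(241,183.6),.151);b=onz('top',(235.6,227),.151);y=np.arctan2(*(a-b)[1::-1]);m=(a+b)/2
print(a,b,m,y,np.linalg.norm(a-b))
print(goal([m[0]-.01,m[1],.30],y))
E
```

```text
[0.6064 0.2678 0.151 ] [0.477  0.2789 0.151 ] [0.5417 0.2733 0.151 ] -0.08600320494245067 0.12982361048006072
(array([-0.0018, -0.0005, -0.2188]), array([-425.2289, -254.3   ,  -69.4147]))
```

Call:
carry_out:
  commands:
    - [0,0,-0.03,-30,-18,-5,0]
    - [0,0,-0.06,-70,-42,-15,0]
    - [0,0,-0.1,-115,-69,-25,0]
    - [0,0,-0.14,-165,-99,-35,0]
    - [0,0,-0.18,-215,-129,-45,0]
    - [0,0,-0.22,-265,-159,-55,0]
    - [0,0,-0.22,-310,-186,-65,0]
    - [0,0,-0.22,-355,-213,-70,0]
    - [0,0,-0.22,-395,-237,-70,0]
    - [0,0,-0.22,-425,-254,-70,0]
  newtons: 70

```text
time_s: 1.15
tcp_pos: [0.5207, 0.2856, 0.3013]
ee_rot: [0.0, 0.042, 0.999, 0.0]
ft_force: [0.4, 0.5, -0.4]
width: 0.998
finger_force: 0.0
```

Run:
```python
from h import *
import pickle
bot.camera('wrist')
s=bot.get_state();im=bot.camera('wrist');pickle.dump((s,im),open('w1.pkl','wb'))
cv2.imwrite('pics/w1.png',im[:,:,::-1]);print(s['time_s'],s['tcp_pos'],s['ee_rot'],abs(s['qd']).max())
```

```text
1.2 [0.5255 0.2799 0.301 ] [ 0.0022  0.0453  0.999  -0.0022] 0.14538655813446671
```

View pics/w1.png

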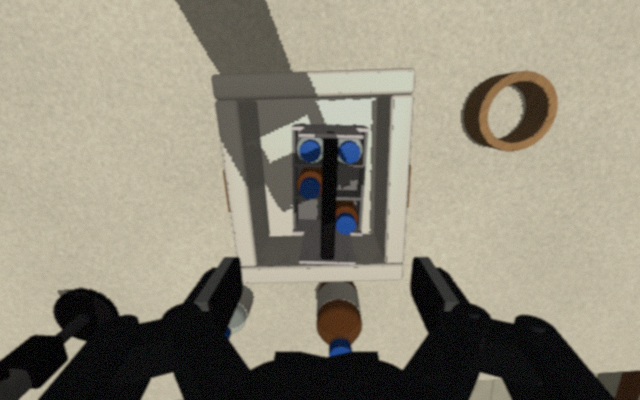

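The wrist view shows the bar between (330,138) and (328,259), with the four bottles around it and the box centred on about (318,175). I'll fit the bar with a dark mask.

Run:
```python
from h import *
s=bot.get_state();im=bot.camera('wrist')
g=(im.max(2)<40).astype(np.uint8);g[:132]=0;g[262:]=0;g[:,:310]=0;g[:,350:]=0
n,l,st,c=cv2.connectedComponentsWithStats(g);i=1+st[1:,4].argmax();print(st[i],abs(s['qd']).max())
v,u=np.nonzero(l==i)
rows=np.arange(145,255,3);cen=np.array([np.median(u[v==r]) for r in rows if (v==r).any()]);k=np.polyfit(rows[:len(cen)],cen,1)
t,b=v.min(),v.max()
P=[onz('wrist',(np.polyval(k,r),r),.151,s) for r in(t,b)]
a,b=P;y=np.arctan2(*(b-a)[1::-1]);m=(a+b)/2
print(P,m,y,np.linalg.norm(a-b),[ (u[v==r].min(),u[v==r].max()) for r in (150,200,250)])
h=m-.005*np.array([np.cos(y),np.sin(y),0]);print('grasp',h)
print(s['tcp_pos'],goal([h[0],h[1],.121],y,s))
```

```text
[ 317  142   20  120 1752] 0.08051666830965655
[array([0.4781, 0.2876, 0.151 ]), array([0.6097, 0.2717, 0.151 ])] [0.5439 0.2796 0.151 ] -0.12042849688788393 0.13254112991952027 [(np.int64(321), np.int64(333)), (np.int64(318), np.int64(332)), (np.int64(318), np.int64(331))]
grasp [0.5389 0.2802 0.151 ]
[0.523  0.2827 0.3005] (array([-0.0016,  0.0011,  0.0287]), array([-15.83  ,  -0.7798, 179.5529]))
```

Call:
carry_out:
  commands:
    - [0,0,0,-4,0,10,0]
    - [0,0,0,-8,0,20,0]
    - [0,0,0,-12,0,30,0]
    - [0,0,0,-12,0,40,0]
    - [0,0,0,-12,0,40,0]
    - [0,0,0,-12,0,40,0]
    - [0,0,0,-12,0,40,0]
    - [0,0,0,-12,0,40,0]
    - [0,0,0,-12,0,40,0]
    - [0,0,0,-12,0,40,0]

```text
time_s: 2.3
tcp_pos: [0.5318, 0.2863, 0.2612]
ee_rot: [0.0, 0.042, 0.999, 0.0]
ft_force: [-0.1, -0.6, 0.7]
width: 1.005
finger_force: 0.0
```

Run:
```python
from h import *
s=bot.get_state();im=bot.camera('wrist');cv2.imwrite('pics/w2.png',im[:,:,::-1]);np.save('w2.npy',im);np.save('w2s.npy',np.r_[s['tcp_pos'],s['ee_rot']])
print(s['tcp_pos'],s['ee_rot'],abs(s['qd']).max())
cv2.imwrite('pics/w2c.png',cv2.resize(im[90:290,200:460,::-1],(780,600),interpolation=cv2.INTER_CUBIC))
```

```text
[0.5318 0.2863 0.2612] [0.0003 0.0424 0.9991 0.0001] 0.003090176548030491
```

View pics/w2c.png

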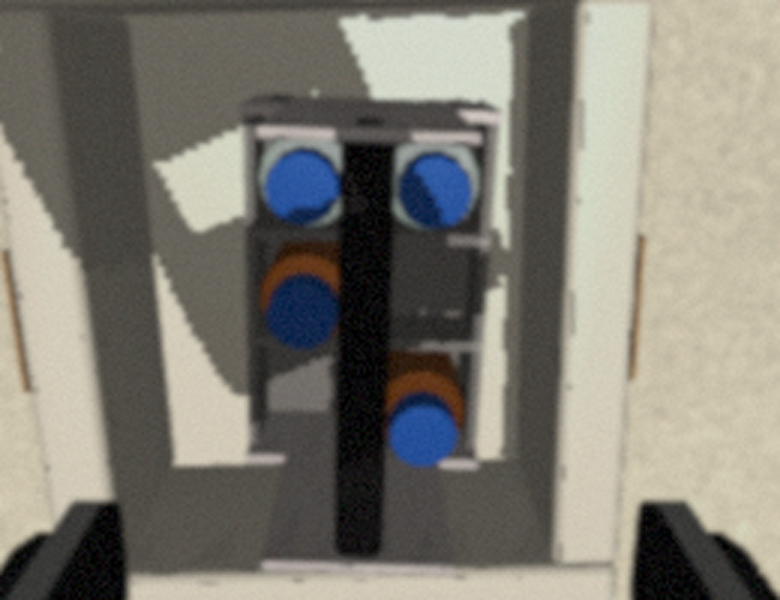

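The close view shows the bar top, in crop pixels, from (367,143) to (360,551). All four bottles stand upright in their cells.

Run:
```python
from h import *
d=np.load('w2s.npy');s=dict(tcp_pos=d[:3],ee_rot=d[3:])
a,b=[onz('wrist',(200+x/3,90+y/3),.151,s) for x,y in((367,143),(360,551))]
y=np.arctan2(*(b-a)[1::-1]);m=(a+b)/2;print(a,b,m,y,np.linalg.norm(b-a))
h=m-.005*np.array([np.cos(y),np.sin(y),0]);print(h,goal([h[0],h[1],.121],y,s))
```

```text
[0.4778 0.2874 0.151 ] [0.6096 0.2732 0.151 ] [0.5437 0.2803 0.151 ] -0.10772820464381162 0.13252668440595228
[0.5387 0.2808 0.151 ] (array([0.0003, 0.0006, 0.0229]), array([ -7.2975,  -4.8772, 140.2371]))
```

Call:
carry_out:
  commands:
    - [0,0,0.01,-2,-2,10,0]
    - [0,0,0.02,-4,-4,28,0]
    - [0,0,0.022,-7,-5,48,0]
    - [0,0,0.022,-7,-5,70,0]
    - [0,0,0.022,-7,-5,92,0]
    - [0,0,0.022,-7,-5,112,0]
    - [0,0,0.022,-7,-5,128,0]
    - [0,0,0.022,-7,-5,138,0]
    - [0,0,0.022,-7,-5,140,0]
    - [0,0,0.022,-7,-5,140,0]

```text
time_s: 3.35
tcp_pos: [0.5384, 0.2807, 0.1209]
ee_rot: [0.0, 0.053, 0.999, 0.0]
ft_force: [-0.3, -0.0, -0.0]
width: 0.997
finger_force: 0.0
```

Call:
carry_out:
  commands:
    - [0,0,0,0,0,0,0.4]
    - [0,0,0,0,0,0,0.6]
    - [0,0,0,0,0,0,0.7]
    - [0,0,0,0,0,0,0.8]
    - [0,0,0,0,0,0,0.9]
    - [0,0,0,0,0,0,1]
    - [0,0,0,0,0,0,1]
    - [0,0,0,0,0,0,1]
    - [0,0,0,0,0,0,1]
    - [0,0,0,0,0,0,1]
  newtons: 80

```text
time_s: 4.35
tcp_pos: [0.5386, 0.2809, 0.1214]
ee_rot: [0.0, 0.053, 0.999, 0.0]
ft_force: [0.6, 1.4, 3.5]
width: 0.171
finger_force: 79.1
```

Call:
carry_out:
  commands:
    - [0,0,0,0,0,-1,1]
    - [0,0,0,0,0,-3,1]
    - [0,0,0,0,0,-6,1]
    - [0,0,0,0,0,-10,1]
    - [0,0,0,0,0,-15,1]
    - [0,0,0,0,0,-20,1]
    - [0,0,0,0,0,-25,1]
    - [0,0,0,0,0,-28,1]
    - [0,0,0,0,0,-30,1]
    - [0,0,0,0,0,-30,1]

```text
time_s: 5.35
tcp_pos: [0.5384, 0.2807, 0.1513]
ee_rot: [0.0, 0.053, 0.999, 0.0]
ft_force: [-0.2, -0.7, -5.2]
width: 0.167
finger_force: 78.0
```

Call:
carry_out:
  commands:
    - [0,0,0,0,0,-2,1]
    - [0,0,0,0,0,-8,1]
    - [0,0,0,0,0,-18,1]
    - [0,0,0,0,0,-32,1]
    - [0,0,0,0,0,-50,1]
    - [0,0,0,0,0,-70,1]
    - [0,0,0,0,0,-90,1]
    - [0,0,0,0,0,-106,1]
    - [0,0,0,0,0,-116,1]
    - [0,0,0,0,0,-120,1]

```text
time_s: 6.35
tcp_pos: [0.5387, 0.2809, 0.2728]
ee_rot: [0.001, 0.053, 0.999, 0.001]
ft_force: [0.3, -0.5, -5.1]
width: 0.172
finger_force: 78.2
```

Run:
```python
from h import *
import pickle
s=bot.get_state();print(s)
D={n:bot.camera(n) for n in('wrist','side','top')};pickle.dump((s,D),open('l.pkl','wb'))
z=lambda im,x,y,w,h:cv2.resize(im[y:y+h,x:x+w,::-1],(400,300),interpolation=cv2.INTER_CUBIC)
cv2.imwrite('pics/l.png',np.vstack([np.hstack([z(D['wrist'],130,60,400,300),z(D['side'],230,90,160,120)]),np.hstack([z(D['top'],180,130,160,120),z(D['side'],360,190,80,60)])]))
```

```text
{'time_s': 6.35, 'joint_positions': array([ 0.3137,  0.1084,  1.7069,  0.    ,  1.3235, -1.1503]), 'qd': array([ 0.0012, -0.0064, -0.0147,  0.0016,  0.0613, -0.0143]), 'joint_efforts': array([  0.0246, -37.1637, -32.481 ,  -0.0074,   0.0224,   0.0002]), 'tcp_pos': array([0.5387, 0.2809, 0.2728]), 'ee_rot': array([0.0013, 0.0534, 0.9986, 0.0005]), 'ft_force': array([ 0.267 , -0.4581, -5.0943]), 'torque': array([ 0.013 ,  0.0288, -0.0262]), 'finger_force': 78.16462755203247, 'width': 0.17247819539840617}
```

View pics/l.png

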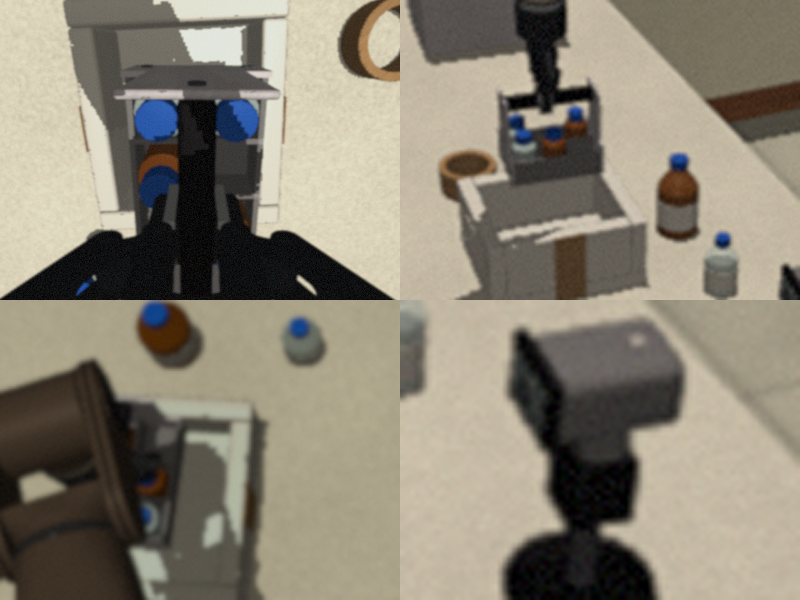

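The carrier hangs level and clear of the box with all four bottles in place. The next move is a view pose in front of and beside the scanner.

Call:
carry_out:
  commands:
    - [0,0,0,0,-2,-2,1]
    - [0,0,0,0,-7,-6,1]
    - [0,0,0,0,-15,-12,1]
    - [0,0,0,0,-26,-20,1]
    - [0,0,0,0,-40,-30,1]
    - [0,0,-0.01,0,-57,-40,1]
    - [0,0,-0.02,0,-77,-50,1]
    - [0,0,-0.03,-2,-97,-60,1]
    - [0,0,-0.04,-4,-117,-70,1]
    - [0,0,-0.048,-6,-137,-78,1]

```text
time_s: 7.5
tcp_pos: [0.5295, 0.142, 0.3509]
ee_rot: [0.001, 0.03, 1.0, -0.0]
ft_force: [0.3, -0.0, -5.7]
width: 0.172
finger_force: 78.2
```

Call:
carry_out:
  commands:
    - [0,0,0,0,-20,-4,1]
    - [0,0,0,0,-40,-8,1]
    - [0,0,0,0,-58,-9,1]
    - [0,0,0,0,-74,-9,1]
    - [0,0,0,0,-88,-9,1]
    - [0,0,0,0,-100,-9,1]
    - [0,0,0,0,-108,-9,1]
    - [0,0,0,0,-113,-9,1]
    - [0,0,0,0,-115,-9,1]
    - [0,0,0,0,-115,-9,1]

```text
time_s: 8.5
tcp_pos: [0.5228, 0.0291, 0.3577]
ee_rot: [-0.0, 0.029, 1.0, 0.0]
ft_force: [0.8, -0.9, -5.2]
width: 0.172
finger_force: 78.1
```

Call:
carry_out:
  commands:
    - [0,0,0,0,0,0,1]
    - [0,0,0,0,0,0,1]
    - [0,0,0,0,0,0,1]
    - [0,0,0,0,0,0,1]
    - [0,0,0,0,0,0,1]
    - [0,0,0,0,0,0,1]
    - [0,0,0,0,0,0,1]
    - [0,0,0,0,0,0,1]
    - [0,0,0,0,0,0,1]
    - [0,0,0,0,0,0,1]

```text
time_s: 9.5
tcp_pos: [0.5228, 0.029, 0.3578]
ee_rot: [0.0, 0.029, 1.0, -0.0]
ft_force: [0.0, 0.2, -5.8]
width: 0.175
finger_force: 78.2
```

Run:
```python
from h import *
import pickle
s=bot.get_state();im=bot.camera('wrist');pickle.dump((s,im),open('v.pkl','wb'))
print(s['time_s'],s['tcp_pos'],s['ee_rot'],s['torque'],proj('wrist',[.72,-.18,.19],s))
cv2.imwrite('pics/v.png',im[:,:,::-1])
```

```text
9.5 [0.5228 0.029  0.3578] [ 0.      0.0294  0.9996 -0.    ] [0.0346 0.0599 0.0006] [176.8173 336.122 ]
```

View pics/v.png

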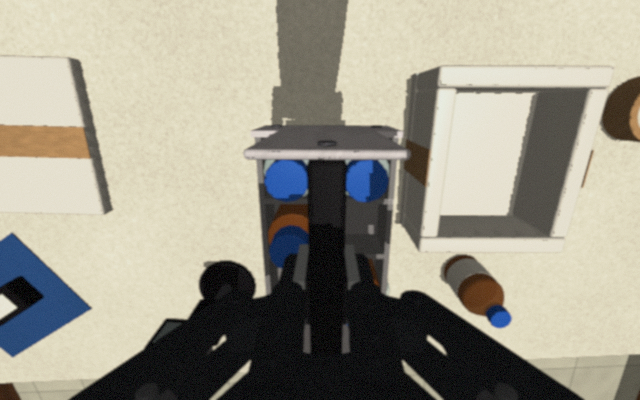

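The held carrier is level with its bottles in place. The scanner foot at (228,285) shows, but the finger linkage hides the head at about (175,330), so I'll shift forward for a clear view.

Call:
carry_out:
  commands:
    - [0,0,0,-2,1,0,1]
    - [0,0,0,-8,3,0,1]
    - [0,0,0,-18,6,0,1]
    - [0,0,0,-32,10,0,1]
    - [0,0,0,-48,14,0,1]
    - [0,0,0,-62,17,0,1]
    - [0,0,0,-72,19,0,1]
    - [0,0,0,-78,20,0,1]
    - [0,0,0,-80,20,0,1]
    - [0,0,0,-80,20,0,1]

```text
time_s: 10.55
tcp_pos: [0.6039, 0.0442, 0.3576]
ee_rot: [-0.0, 0.029, 1.0, -0.0]
ft_force: [-0.1, -0.1, -4.6]
width: 0.174
finger_force: 78.2
```

Call:
carry_out:
  commands:
    - [0,0,0,0,0,0,1]
    - [0,0,0,0,0,0,1]
    - [0,0,0,0,0,0,1]
    - [0,0,0,0,0,0,1]
    - [0,0,0,0,0,0,1]
    - [0,0,0,0,0,0,1]
    - [0,0,0,0,0,0,1]
    - [0,0,0,0,0,0,1]
    - [0,0,0,0,0,0,1]
    - [0,0,0,0,0,0,1]

```text
time_s: 11.55
tcp_pos: [0.6038, 0.0443, 0.3578]
ee_rot: [-0.0, 0.029, 1.0, -0.0]
ft_force: [-0.3, 0.3, -5.4]
width: 0.178
finger_force: 78.2
```

Run:
```python
from h import *
import pickle
s=bot.get_state();im=bot.camera('wrist');pickle.dump((s,im),open('v2.pkl','wb'))
u,v=proj('wrist',[.73,-.18,.19],s);print(s['time_s'],s['tcp_pos'],s['ee_rot'],u,v)
x,y=int(u)-80,min(int(v)-50,280);print(x,y)
cv2.imwrite('pics/v2.png',cv2.resize(im[y:y+120,x:x+160,::-1],(800,600),interpolation=cv2.INTER_CUBIC))
```

```text
11.55 [0.6038 0.0443 0.3578] [-0.      0.0294  0.9996 -0.    ] 152.019408634578 290.855739834956
72 240
```

View pics/v2.png

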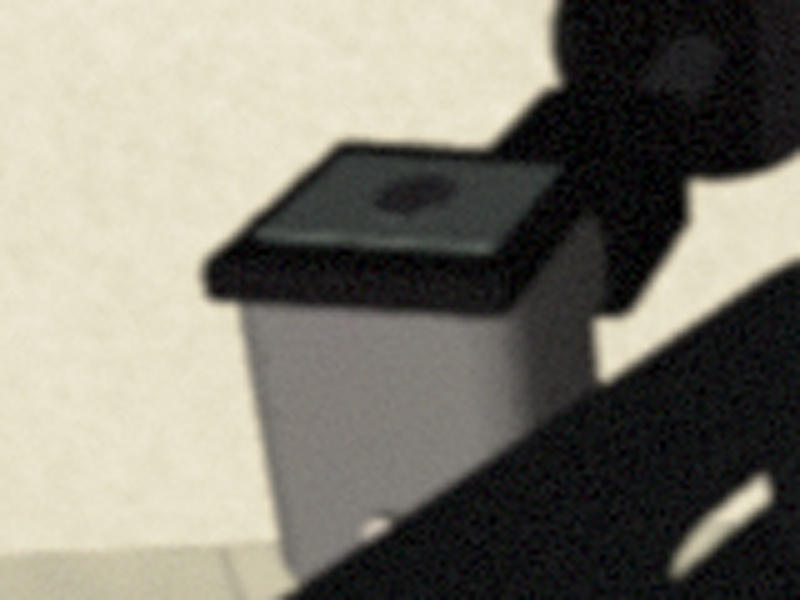

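The close view gives the window glass corners, in crop pixels, as (255,238), (495,250), (565,165) and (340,155), with its centre at about (415,199).

Run:
```python
from h import *
import pickle
s,_=pickle.load(open('v2.pkl','rb'))
f=lambda p,z:onz('wrist',(72+p[0]/5-.4,240+p[1]/5-.4),z,s)
w=f((415,199),.19)
for h in(.012,.016,.02):
    a,b,c,d=f((255,238),.19+h),f((495,250),.19+h),f((565,165),.19-h),f((340,155),.19-h)
    print(h,a,b,c,d,'yaw',-np.arctan2(*(b-a)[:2]),-np.arctan2(*(c-d)[:2]))
# head bezel, housing edges
a,b=f((205,270),.216),f((500,280),.216);print('bezel yaw',-np.arctan2(*(b-a)[:2]),a,b)
print(w)
# top view: housing
P=[onz('top',(360+x/5,100+y/5),.216) for x,y in((105,190),(222,200),(124,48),(230,55))]
print('topyaw',np.arctan2(*(P[2]-P[0])[1::-1]),np.arctan2(*(P[3]-P[1])[1::-1]),-np.arctan2(*(P[0]-P[1])[:2]),P)
```

```text
0.012 [ 0.7148 -0.2048  0.202 ] [ 0.7216 -0.1487  0.202 ] [ 0.7139 -0.1412  0.178 ] [ 0.7076 -0.197   0.178 ] yaw -0.11958713237173019 -0.11180586250241902
0.016 [ 0.7123 -0.2014  0.206 ] [ 0.7189 -0.146   0.206 ] [ 0.7162 -0.1436  0.174 ] [ 0.7099 -0.2001  0.174 ] yaw -0.11958713237173099 -0.11180586250242094
0.02 [ 0.7097 -0.198   0.21  ] [ 0.7162 -0.1434  0.21  ] [ 0.7186 -0.1459  0.17  ] [ 0.7122 -0.2031  0.17  ] yaw -0.11958713237172963 -0.11180586250242079
bezel yaw -0.10076333003002166 [ 0.7135 -0.2067  0.216 ] [ 0.7202 -0.1401  0.216 ]
[ 0.714  -0.1728  0.19  ]
topyaw -0.15377216638624613 -0.08996501960099774 -0.09403357557702763 [array([ 0.7247, -0.1427,  0.216 ]), array([ 0.7184, -0.2092,  0.216 ]), array([ 0.8105, -0.156 ,  0.216 ]), array([ 0.8059, -0.2171,  0.216 ])]
```

Run:
```python
from h import *
import pickle
s,im=pickle.load(open('v.pkl','rb'))
T=TR(s);z=s['tcp_pos'][2]+.019+.011
e=onz('wrist',(327,160),z,s);print('bar near end in tool',T[:3,:3].T@(e-T[:3,3]))
s=bot.get_state()
w=np.array([.714,-.173,.19]);y=-.11;d=np.array([np.cos(y),np.sin(y),0])
g=w-d*.1785+[0,0,.033-.019];print(g,goal(g,y,s))
```

```text
bar near end in tool [ 0.0609  0.     -0.03  ]
[ 0.5366 -0.1534  0.204 ] (array([-0.    , -0.0001,  0.0512]), array([  55.5117, -201.2984,  153.7944]))
```

Call:
carry_out:
  commands:
    - [0,0,0,1,-2,0,1]
    - [0,0,0,4,-7,0,1]
    - [0,0,0,9,-15,0,1]
    - [0,0,0.005,15,-26,0,1]
    - [0,0,0.012,22,-40,0,1]
    - [0,0,0.02,30,-57,0,1]
    - [0,0,0.028,38,-76,0,1]
    - [0,0,0.036,45,-96,0,1]
    - [0,0,0.044,51,-116,0,1]
    - [0,0,0.051,55,-134,0,1]

```text
time_s: 12.6
tcp_pos: [0.5398, -0.0881, 0.3581]
ee_rot: [0.0, 0.056, 0.998, -0.0]
ft_force: [1.0, 0.6, -5.9]
width: 0.172
finger_force: 78.2
```

Call:
carry_out:
  commands:
    - [0,0,0,0,-17,0,1]
    - [0,0,0,0,-31,0,1]
    - [0,0,0,0,-43,0,1]
    - [0,0,0,0,-53,0,1]
    - [0,0,0,0,-60,0,1]
    - [0,0,0,0,-65,0,1]
    - [0,0,0,0,-67,0,1]
    - [0,0,0,0,-67,0,1]
    - [0,0,0,0,-67,0,1]
    - [0,0,0,0,-67,0,1]

```text
time_s: 13.6
tcp_pos: [0.5338, -0.1524, 0.3579]
ee_rot: [0.0, 0.055, 0.999, 0.0]
ft_force: [0.2, 0.1, -5.6]
width: 0.175
finger_force: 78.2
```

Run:
```python
from h import *
s=bot.get_state()
w=np.array([.714,-.173,.19]);y=-.11;d=np.array([np.cos(y),np.sin(y),0])
print(s['time_s'],s['tcp_pos'],goal(w-d*.179+[0,0,.014],y,s))
```

```text
13.6 [ 0.5338 -0.1524  0.3579] (array([0.0001, 0.0001, 0.0009]), array([ -2.3561,  -0.6945, 153.868 ]))
```

Call:
carry_out:
  commands:
    - [0,0,0,-1,0,2,1]
    - [0,0,0,-2,-1,7,1]
    - [0,0,0,-2,-1,15,1]
    - [0,0,0,-2,-1,25,1]
    - [0,0,0,-2,-1,37,1]
    - [0,0,0,-2,-1,50,1]
    - [0,0,0,-2,-1,63,1]
    - [0,0,0,-2,-1,76,1]
    - [0,0,0,-2,-1,89,1]
    - [0,0,0,-2,-1,102,1]

```text
time_s: 14.6
tcp_pos: [0.5355, -0.154, 0.2546]
ee_rot: [-0.0, 0.055, 0.998, 0.0]
ft_force: [-0.0, -0.2, -4.4]
width: 0.172
finger_force: 78.2
```

Call:
carry_out:
  commands:
    - [0,0,0,0,0,12,1]
    - [0,0,0,0,0,23,1]
    - [0,0,0,0,0,33,1]
    - [0,0,0,0,0,41,1]
    - [0,0,0,0,0,47,1]
    - [0,0,0,0,0,51,1]
    - [0,0,0,0,0,52,1]
    - [0,0,0,0,0,52,1]
    - [0,0,0,0,0,52,1]
    - [0,0,0,0,0,52,1]

```text
time_s: 15.6
tcp_pos: [0.5359, -0.1542, 0.2044]
ee_rot: [0.0, 0.055, 0.998, -0.0]
ft_force: [0.4, 0.1, -4.7]
width: 0.173
finger_force: 78.2
```

Run:
```python
from h import *
s=bot.get_state()
w=np.array([.714,-.173,.19]);y=-.11;d=np.array([np.cos(y),np.sin(y),0])
print(s['time_s'],s['tcp_pos'],s['width'],abs(s['qd']).max(),goal(w-d*.179+[0,0,.014],y,s))
a,b,c=[bot.camera(n)[:,:,::-1] for n in('side','wrist','top')]
print('window side/top',proj('side',w),proj('top',w),'label',proj('side',w-.1*d),proj('top',w-.1*d))
z=lambda im,x,y,w,h:cv2.resize(im[y:y+h,x:x+w],(400,300),interpolation=cv2.INTER_CUBIC)
cv2.imwrite('pics/f.png',np.vstack([np.hstack([z(a,300,150,160,120),z(a,330,180,100,75)]),np.hstack([z(b,100,60,440,330),z(c,330,90,120,90)])]))
```

```text
15.6 [ 0.5359 -0.1542  0.2044] 0.17264091225761452 0.0033595537083499546 (array([-0.0004,  0.001 ,  0.0002]), array([-0.1057,  0.852 ,  0.4126]))
window side/top [384.7313 208.5891] [390.3705 144.263 ] label [356.2421 213.6866] [387.6194 177.5432]
```

View pics/f.png

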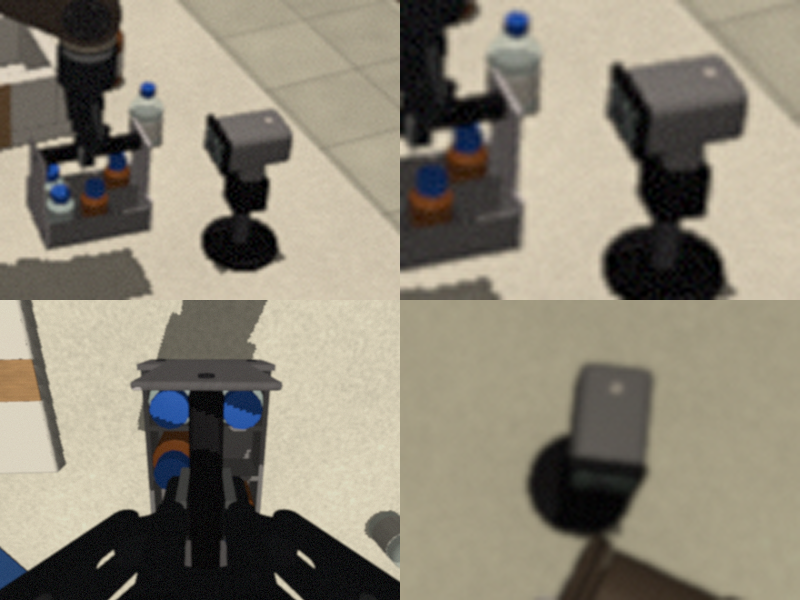

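The final view shows the carrier level with all four bottles in place. The label end squarely faces the window, and the measured window and label positions match the projected ones within about 2 px.

```bash
python3 -c "
from station import bot
print(bot.job_done())"
```

```text
the job is handed in; nothing more can be done
None
```

I lifted the carrier straight out of the box and handed the job in at about 16 s, still holding it level with all four bottles in place; the label faces the scanner window, centred by my estimate and about 100 mm away (to roughly 5 mm), though no verdict came back.

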